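# Clamp an instrument case in a repair vise with its ratchet lever

## Robot

A 6-joint arm with a two-finger parallel gripper is mounted at the origin on the work surface. World frame = base frame: x ahead of the robot, y to its left, z up, the work surface at z = 0. Lengths are in mm, angles in rad, forces in N, time in s.
With the tool pointing down it reaches from about 350 to 1000 mm from the base axis. Payload 7.1 kg.
Tool frame: the origin (TCP) lies on the centre line of the jaws, within the pads' length; the fingertips stand 25 mm ahead of it and the grasp point (between the pads) lies 6 mm ahead of it; z points along the fingers, y is the line along which they close (so a half turn about z gives the same grasp; the last joint's range is limited). The gripper opens to 85 mm and grips with 20 to 120 N. Pads are 22 mm wide; open, the fingers measure 114 mm over their backs; the gripper's body (76 mm by 85 mm) begins 54 mm behind the grasp point. The pads swing forward as they close: fully open they stand 13 mm farther back than shut.
Start: joints at [-1.18, 0.423, 1.63, -0, 1.089, -0.019], TCP at [249.031, -573.226, 221.419] pointing down, gripper open.
Joint ranges: [-3, 3], [-0.9, 2.11], [0.09, 2.58], [-1.31, 4.45], [0.11, 2.69], [-2.54, 2.54]. Speed limits (rad/s): [2.39, 2.39, 3.01, 3.14, 3.14, 3.14].

## Interface

Orientations are given as a unit quaternion [x, y, z, w].
In Python, from workcell import arm gives the robot as it stands. The module is installed in compiled form; this text tells all that it offers.
- The arm moves only by the tool move_arm, never from a script. Its argument "commands" is text: rows parted by semicolons, each of 4 numbers parted by spaces: the shift along the tool's x, y, z in m, then the turn about the tool's z in degrees. A call has 1 to 12 rows; each row is the pose to reach, as a shift and turn from the pose commanded when the call began, along the tool's axes at that moment; what a row does not reach only later rows make up. A row lasts 1/10 s, in which the tool goes at most 50 mm and 8.59 degrees, less where a joint would pass 70% of its speed; a pose out of reach is approached as far as the arm can. A call with a gripper value outside its range is refused whole. "hand" is the finger opening in m, from 0 to 0.0854, set as the call begins (left out, the last holds). The fingers move at their own pace and stop on an object; the grip force is fixed at half the most. Time passes only in rows, so rows that repeat a pose let the fingers close. It gives the time, the measured TCP pose, the force, the opening and the grip force at its end, in the units of the state.
- arm.sense(): the state, without advancing time (a new reading comes with each control period).
- arm.snapshot(name): name is "scene" or "top" or "wrist"; returns a dict with "frame" (420x560x3 uint8, red, green, blue), "fov_y" (degrees; the focal length in pixels is half the picture's height over the tangent of half this angle, whatever the lens; pixels are square), "cx", "cy" (the principal point, pixels), "origin" and "attitude" of the camera in the world. Camera axes: x right, y up, looking along -z (the intrinsics and any distortion apply to the point x, -y, -z); pixel columns grow to the right and rows downward; lengths in mm; the calibration is good to about 2 mm. A picture is of the moment at which its call begins. There is no depth.
- arm.finish_job(): hands the job in; it is judged then, once.
The state is a dict: "t": time; "joint_pos": joint angles; "joint_vel": joint speeds; "tau": joint torques, N m; "eef_pos": TCP position; "eef_rot": TCP orientation; "force": force on the tool from outside, world axes, zero at the start; "moment": the same for the moment, N m; "finger_gap": finger opening in mm; "grasp_force": force on a finger pad.
Only numpy, scipy, OpenCV 4.12 (cv2) and the standard library are available. Lean on these libraries where they do the work, as an engineer would, in place of code of your own. Each camera call takes 0.05 s, during which the arm holds its last target. There are 200 camera calls.

## Task

Tighten the vise on the open instrument case with its indexing lever, so that the case is held firmly between both jaws without being crushed. The power supply beside the vise blocks the lever's swing: when you run out of room, lift the handle off its serrations, swing it back, let it drop in again and go on turning clockwise until it is properly tight. Leave the handle down on its serrations, and do not shove the power supply or the other things on the bench.

Things in the scene. Friction and masses are not known exactly. Their poses are not given: they have to be found in the camera images.
- vise: grey cast vise bolted to the bench at any place and yaw; origin under the middle of its 90 x 300 x 22 mm bed. Its y axis runs from the stop jaw (bolted on the bed, not always at the same place) to the lever end, z up. Turning the lever's spindle clockwise (seen from above) moves the other jaw towards -y, 6 mm per rad; it stays where it is left. The spindle housing is 70 x 62 mm, 66 mm high
- hub (a point): point on the upright axis of the lever's spindle, 115 mm along +y from the vise's origin and 112 mm above the bench, which is the height of the grip bar's middle with the handle down; axes as the vise's
- grip (a point): middle of the handle's black grip bar, 80 mm from the spindle axis. The bar is round, 16 mm thick, level, points radially out from the axis (this point's x axis points outward along it) and is straight from 50 to 110 mm from the axis. A cranked arm joins it to the 39 mm wide hub, whose top is as high as the bar's middle. Nothing on the vise below the bar is higher than 67 mm
- handle (a joint): how far the handle is lifted, m: 0 = down, serrations meshed; from 0.0045 on they are clear; 0.010 is the most. A spring and its weight hold it down with about 6 N, rising to 9 N at full lift. Under turning load the serrations grip, so take the load off before lifting. Let down, it may rest tooth on tooth until turned a little
- handle_index (a joint): angle of the handle relative to the spindle, rad, growing as the handle swings anticlockwise (seen from above) over the serrations; 0 at the start. 12 teeth, one every 0.524 rad, about 0.1 rad of play. Lifted, the handle swings almost freely and the spindle stays put; meshed, the two turn together. From the start, 1.0 to 2.4 rad of spindle turning is needed
- jaw: moving jaw, 80 mm wide, top 62 mm above the bench, with a rubber facing that gives a little. Origin: foot of the middle of its clamping face, at bench height; axes as the vise's. With the jaw free the spindle takes about 0.6 N m to keep turning (7.5 N square to the bar at its middle; 5 to 6 N when held still). A tight grasp carries part of it as a twist about the upright
- case: open aluminium instrument case with its circuit board, about 80 x 100 x 45 mm (x, y, z), loose on the bed between the jaws, 6 to 13 mm of slack in all; origin under its centre. Once it is nipped between both jaws the turning gets steadily heavier: properly tight is 0.4 N m (5 N at the bar's middle) more than free turning; less than 0.2 more is too loose, over 0.8 more crushes it
- psu: bench power supply standing loose beside the lever end of the vise, 200 x 110 x 140 mm (x, y, z), 3.5 kg; origin under its centre, its axes roughly the vise's. The side that faces the lever is its -y side, 55 mm from its origin; it ends the handle's clockwise swing
- parts_tin: open rectangular tin full of small parts, 160 x 220 x 65 mm, origin under its centre; to be left alone
- solder_reel: small reel, 54 mm across and 36 mm high, on the bench nearer the robot, origin under its centre; to be left alone
- screwdriver: screwdriver, 180 mm long, lying on the bench nearer the robot; to be left alone
There are look-alikes about, which are no part of the job. There is more than one size of the case; the one meant has the size given above.

How it is judged (in metres and radians):
On the way, in this order (a step that is already met when the one before it is completed fails the run):
1. the handle is lifted off its serrations and swung back anticlockwise (value of joint handle above 0.004 m and value of joint handle_index above 0.3 rad), for 0.1 s.
2. with the handle dropped in again, the case is clamped by turning it (value of joint handle below 0.002 m and contact force between jaw and case above 25 N), for 0.2 s.
At the end, for the whole second after the job is handed in: The case stands upright (within 0.06 rad) and at rest, pressed against the stop jaw by the moving jaw with 25 to 140 N, and the released handle rests fully down (within 2 mm) on its serrations (all of step 2 and angle between case's own z axis and vertical below 0.06 rad and linear speed of case below 0.01 m/s and velocity of joint handle_index between -0.05 and 0.05 rad/s); the robot touches nothing.
It fails at once if the case is crushed: the jaw presses it with more than 140 N (contact force between jaw and case above 140 N).
It fails at once if the power supply is shoved by more than 10 mm (distance of psu from where it was at the start of the episode above 0.01 m).
It fails at once if the tin, the reel or the screwdriver is moved by more than 20 mm (distance of any of parts_tin, solder_reel, screwdriver from where it was at the start of the episode above 0.02 m).
It also fails if it takes over 61 s, if anything falls off the work surface, if the arm or the gripper's body presses on something with over 40 N, if the wrist force passes 120 N, or if a joint passes its speed limit or range.

## Working session

There is one attempt and no reset: what is moved stays moved. The work goes in short steps, Python scripts to look and compute and a tool call to move; the robot and the scene stay as the last step left them, time stands still between calls to the robot, and variables do not carry over. Pictures are saved under pics/ and viewed, at most 10 in all, crops included, and the job is handed in when it is done.

Besides the shell and the picture viewer there is one more tool, called after "Request:" by a JSON object that holds its "name" and its "arguments". move_arm: Moves the arm, as the interface text tells. Its arguments: {"type":"object","properties":{"commands":{"type":"string"},"hand":{"type":"number"}},"required":["commands"]}

```bash
mkdir -p pics
cat > h.py <<'E'
import numpy as np, cv2
from workcell import arm
from scipy.spatial.transform import Rotation as R
def Rm(a):
    a=np.array(a,float)
    return a if a.shape==(3,3) else R.from_quat(a).as_matrix()
def snap(n,f=None):
    s=arm.snapshot(n)
    if f: cv2.imwrite('pics/'+f,s['frame'][:,:,::-1])
    return s
def ray(s,u,v):
    f=210/np.tan(np.radians(s['fov_y'])/2)
    d=np.array([(u-s['cx'])/f,-(v-s['cy'])/f,-1.])
    return np.array(s['origin'],float),Rm(s['attitude'])@d
def onz(s,u,v,z):
    o,d=ray(s,u,v); return o+d*(z-o[2])/d[2]
def proj(s,p):
    f=210/np.tan(np.radians(s['fov_y'])/2)
    c=Rm(s['attitude']).T@(np.array(p,float)-s['origin'])
    return s['cx']+f*c[0]/-c[2], s['cy']-f*c[1]/-c[2]
E
python3 - <<'E'
from h import *
for n in ['scene','top']:
    s=snap(n,n+'.png'); print({k:v for k,v in s.items() if k!='frame'})
    np.save(n+'.npy',s,allow_pickle=True)
st=arm.sense();print(st)
E
```

```text
{'fov_y': 47.076613572041836, 'cx': 285.45053993274917, 'cy': 207.5439191659321, 'origin': array([1337.60158196,  -63.74048459, 1032.99499279]), 'attitude': array([0.22093751, 0.25617   , 0.70455261, 0.62383425])}
{'fov_y': 53.793355015316024, 'cx': 283.14420266982756, 'cy': 208.6835457876875, 'origin': array([ 475.71319201, -164.87803901,  970.06592915]), 'attitude': array([-0.04693269,  0.02604118,  0.71691041, -0.69509613])}
{'t': 0.1, 'joint_pos': array([-1.17998442e+00,  4.23731842e-01,  1.63060919e+00, -1.27073482e-05,
        1.08862579e+00, -1.90115158e-02]), 'joint_vel': array([ 3.82344587e-04, -2.61558959e-04, -1.85215626e-03, -1.06751484e-04,
        5.70160264e-04,  5.12644872e-05]), 'tau': array([ 4.43058289e-04, -5.58424044e+01, -2.82443690e+01,  3.82126314e-05,
        2.97828752e-03, -2.62210136e-05]), 'eef_pos': array([ 248.84879333, -572.76619227,  220.74551032]), 'eef_rot': array([ 9.79078122e-01,  2.03483561e-01, -1.32524782e-04, -6.74204795e-04]), 'force': array([-0.21842955, -0.3422275 , -0.3270147 ]), 'moment': array([-0.01789141, -0.0074775 ,  0.00245766]), 'grasp_force': 0.0, 'finger_gap': 85.31238545921033}
```

View pics/scene.png

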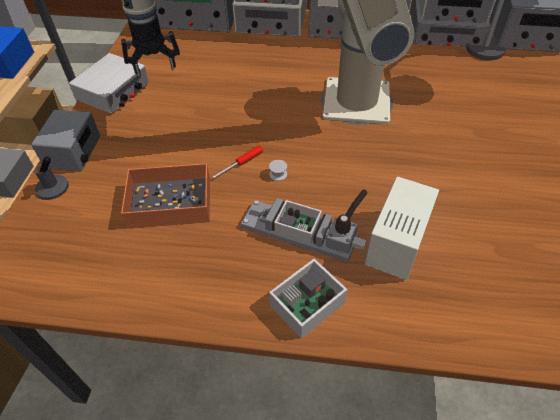

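View pics/top.png

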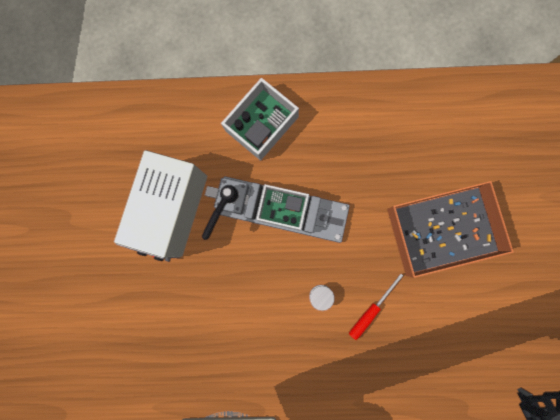

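The scene and top views agree. In the top view the vise lies around (283,207) with the small case in it. A bigger look-alike case stands loose at (260,120). The handle hub is at about (228,194), the grip bar's end at (207,237), and the PSU is at about (160,205). The case meant is the one between the jaws. I'll check that and the handle in enlarged crops.

Run:
```python
from h import *
a=np.load('top.npy',allow_pickle=True).item()['frame'][140:260,110:360,::-1]
cv2.imwrite('pics/topc.png',cv2.resize(a,None,fx=3.2,fy=3.2,interpolation=cv2.INTER_CUBIC))
a=np.load('scene.npy',allow_pickle=True).item()['frame'][170:290,230:450,::-1]
cv2.imwrite('pics/scenec.png',cv2.resize(a,None,fx=3.6,fy=3.6,interpolation=cv2.INTER_CUBIC))
```

```text
(no output)
```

View pics/topc.png

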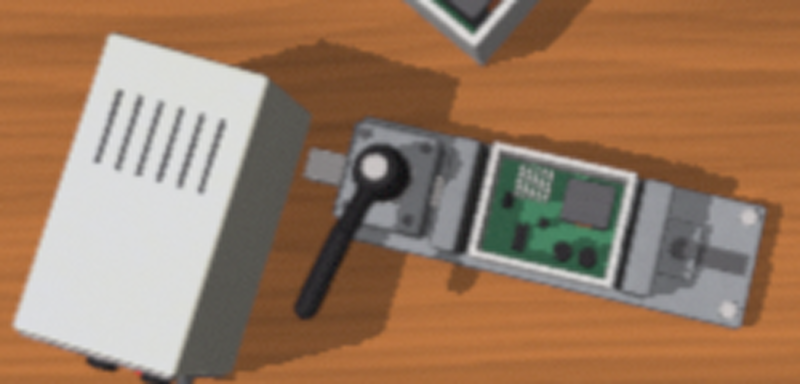

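View pics/scenec.png

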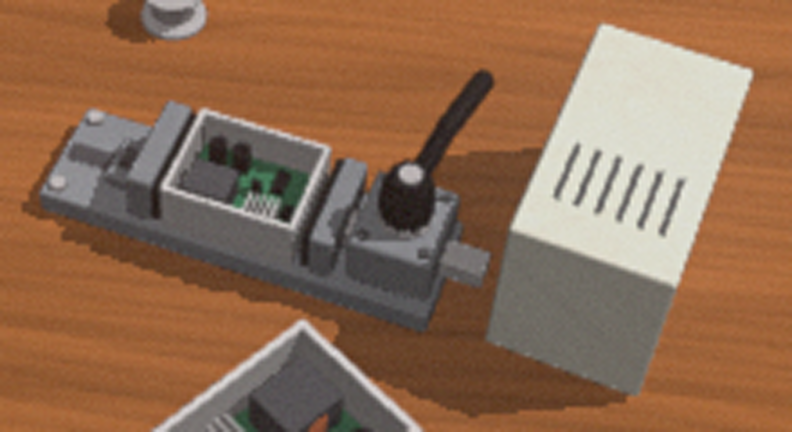

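The crops show the small case at top-crop (555,215) between both jaws, as described. The cap on the hub is at top pixel (227.5,192.2) and scene pixel (344,218.3). The bar end is at top (205.5,235.5) and scene (364,192). The PSU's -y top edge runs from (193.4,163.8) to (164.7,257.8) in the top view.

Run:
```python
from h import *
t=np.load('top.npy',allow_pickle=True).item();s=np.load('scene.npy',allow_pickle=True).item()
def tri(p,q):
    o1,d1=ray(t,*p);o2,d2=ray(s,*q)
    A=np.c_[d1,-d2];k=np.linalg.lstsq(A,o2-o1,rcond=None)[0]
    a=o1+k[0]*d1;b=o2+k[1]*d2;return (a+b)/2,np.linalg.norm(a-b)
c=lambda x,y:(x/3.2+110,y/3.2+140)
d=lambda x,y:(x/3.6+230,y/3.6+170)
h=tri(c(376,167),d(411,175));print('cap',h)
e=tri(c(305,310),d(485,77));print('barend',e)
for z in(112,116):print('hub',z,onz(t,*c(376,167),z))
E1=onz(t,*c(305,308),112);print('end@112',E1)
p=[onz(t,*c(*q),140) for q in[(267,76),(175,377),(110,35),(14,328)]]
print('psu',p,[np.linalg.norm(p[0]-p[1]),np.linalg.norm(p[0]-p[2])])
# bed edges: stop end corners z22
q=[onz(t,*c(*q),22) for q in[(765,205),(742,327),(357,119)]];print('bed',q,np.linalg.norm(q[0]-q[1]),np.linalg.norm(q[0]-q[2]))
k=[onz(t,*c(*q),45) for q in[(493,143),(636,174),(612,288),(472,255)]];print('case',k,[np.linalg.norm(k[i]-k[i-1]) for i in range(4)])
H=onz(t,*c(376,167),114)
v=p[1]-p[0];v/=np.linalg.norm(v);n=np.array([-v[1],v[0],0]);
print('psu face dir',np.degrees(np.arctan2(v[1],v[0])),'dist hub to face',(p[0]-H)@n)
yd=q[2]-q[0];print('vise y dir',np.degrees(np.arctan2(yd[1],yd[0])))
b=E1-H;print('bar',np.degrees(np.arctan2(b[1],b[0])),np.linalg.norm(b[:2]))
m=(q[0]+q[1])/2;yv=yd/np.linalg.norm(yd);print('hub from bed',m+yv*265)
```

```text
cap (array([603.28160302, -22.35725444, 112.95822671]), np.float64(5.260516038558989))
barend (array([510.89369866,  25.07815234, 114.81820936]), np.float64(5.312176388982385))
hub 112 [603.68317969 -24.84638577 112.        ]
hub 116 [603.08662885 -25.49916383 116.        ]
end@112 [512.61372506  22.98398746 112.        ]
psu [array([660.8323735 ,  39.91448885, 140.        ]), array([470.62862817,  99.41986219, 140.        ]), array([691.45644618, 141.87990997, 140.        ]), array([504.40716263, 202.2489321 , 140.        ])] [np.float64(199.29464166297086), np.float64(106.46492817885333)]
bed [array([ 580.13931954, -289.82581965,   22.        ]), array([ 493.49138079, -269.58641285,   22.        ]), array([652.89488822,   3.20261325,  22.        ])] 88.98032859070175 301.92554589091264
case [array([628.0109681 , -97.30837457,  45.        ]), array([ 602.50126623, -197.50059688,   45.        ]), array([ 522.87186212, -177.93142855,   45.        ]), array([549.04893424, -80.59948703,  45.        ])] [np.float64(80.71053037879571), np.float64(103.38871457197835), np.float64(81.99874601432576), np.float64(100.79060445363297)]
psu face dir 162.62767167164435 dist hub to face -79.27094422366129
vise y dir 76.05609096141816
bar 152.0527433165031 102.75446815707802
hub from bed [600.67290036 -22.5151108   22.        ]
```

The sizes check out: bed 89 × 302, case 81 × 102, PSU 199 long. The hub is at about (602.5,-24), the bar points to about 152°, and the PSU face is about 79 mm from the hub. Next I'll go above the grip.

```bash
cat >> h.py <<'E'
def yaw(st):
    r=Rm(st['eef_rot'])
    return np.degrees(np.arctan2(r[1,0],r[0,0]))
def go(p,yw):
    "shift/turn from present pose to TCP p (mm), tool-x yaw yw deg"
    st=arm.sense(); a=np.radians(yaw(st)); d=np.array(p)-st['eef_pos']
    t=(yaw(st)-yw+180)%360-180
    return np.round([(d[0]*np.cos(a)+d[1]*np.sin(a))/1e3,(d[0]*np.sin(a)-d[1]*np.cos(a))/1e3,-d[2]/1e3,t],4)
E
python3 -c "
from h import *
print(yaw(arm.sense()),go([532,13.5,220],-28))"
```

```text
23.48149009489478 [ 4.93300e-01 -4.24900e-01  7.00000e-04  5.14815e+01]
```

Request:
{"name": "move_arm", "arguments": {"commands": "0.493 -0.425 0.001 51.5;0.493 -0.425 0.001 51.5;0.493 -0.425 0.001 51.5;0.493 -0.425 0.001 51.5;0.493 -0.425 0.001 51.5;0.493 -0.425 0.001 51.5;0.493 -0.425 0.001 51.5;0.493 -0.425 0.001 51.5;0.493 -0.425 0.001 51.5;0.493 -0.425 0.001 51.5;0.493 -0.425 0.001 51.5;0.493 -0.425 0.001 51.5", "hand": 0.05}}

```text
t: 1.3
eef_pos: [504.2, -43.3, 220.4]
eef_rot: [0.97, -0.242, -0.0, 0.0]
force: [0.2, 0.1, 0.6]
finger_gap: 50.0
grasp_force: 0.0
```

```bash
python3 -c "
from h import *
st=arm.sense();print(st['t'],st['eef_pos'],yaw(st),st['joint_pos'],st['finger_gap'])
print(go([532,13.5,220],-28))"
```

```text
1.3 [504.16504139 -43.33883746 220.43140705] -28.011832197145562 [-1.09205285e-01  2.49994676e-01  1.89011691e+00 -1.24288217e-04
  1.00169066e+00  1.95055672e+00] 50.01511951498389
[-0.0021 -0.0633  0.0004 -0.0118]
```

Request:
{"name": "move_arm", "arguments": {"commands": "-0.002 -0.040 0 0;-0.002 -0.063 0 0;-0.002 -0.063 0 0;-0.002 -0.063 0 0"}}

```text
t: 1.7
eef_pos: [531.2, 11.3, 220.1]
eef_rot: [0.97, -0.241, -0.001, 0.0]
force: [-0.0, -0.3, -0.2]
finger_gap: 49.6
grasp_force: 0.0
```

```bash
python3 -c "
from h import *
s=snap('wrist','w1.png');np.save('w1.npy',s,allow_pickle=True)
st=arm.sense();print(st['t'],st['eef_pos'],yaw(st),st['force'],s['origin'],s['cx'],s['cy'],s['fov_y'])
for a in(150,152,154):
  print(a,[np.round(proj(s,[602.5+r*np.cos(np.radians(a)),-24+r*np.sin(np.radians(a)),112]),1) for r in(0,50,80,110)])
"
```

```text
1.75 [530.93381598  10.69069484 220.13086109] -28.00935295221583 [-0.63897557  0.20955539  0.35964977] [592.51996511 -21.66624098 371.96343433] 281.8103958226139 213.56747833645016 68.31751091201532
150 [array([278.3, 112. ]), array([276.4, 174.3]), array([275.3, 208.7]), array([274.3, 241. ])]
152 [array([278.3, 112. ]), array([278.4, 174.4]), array([278.5, 208.7]), array([278.6, 241.1])]
154 [array([278.3, 112. ]), array([280.5, 174.4]), array([281.7, 208.7]), array([282.9, 241. ])]
```

View pics/w1.png

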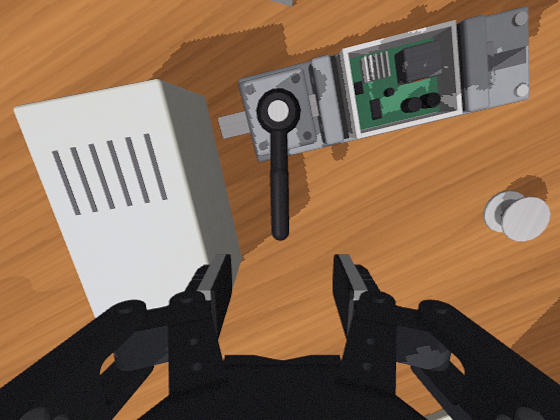

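The wrist view shows the hub cap at (278.5,110.5) and the bar end at (280.5,241). The predictions were (278.3,112) and (278.6,241), so the hub is good to 1–2 mm and the bar angle is about 153°. Next: descend and grasp.

```bash
python3 -c "
from h import *
print(go([531.7,12.3,118],-27))"
```

```text
[-1.0000e-04 -1.8000e-03  1.0210e-01 -1.0094e+00]
```

Request:
{"name": "move_arm", "arguments": {"commands": "0 -0.002 0.03 -1;0 -0.002 0.06 -1;0 -0.002 0.09 -1;0 -0.002 0.102 -1;0 -0.002 0.102 -1;0 -0.002 0.102 -1"}}

```text
t: 2.35
eef_pos: [533.0, 12.3, 119.3]
eef_rot: [0.972, -0.234, 0.0, -0.0]
force: [0.2, -0.4, 0.6]
finger_gap: 50.0
grasp_force: 0.0
```

Request:
{"name": "move_arm", "arguments": {"commands": "0 0 0 0;0 0 0 0;0 0 0 0;0 0 0 0;0 0 0 0;0 0 0 0", "hand": 0.01}}

```text
t: 2.95
eef_pos: [532.7, 13.0, 118.6]
eef_rot: [0.972, -0.234, 0.0, -0.0]
force: [0.6, -0.2, -0.5]
finger_gap: 10.1
grasp_force: 0.0
```

```bash
cat >> h.py <<'E'
H=np.array([603,-24.])
def rep():
    st=arm.sense();p=st['eef_pos'];F=st['force'];M=st['moment'];r=p[:2]-H;rr=np.linalg.norm(r);u=r/rr;w=np.array([-u[1],u[0]])
    print('t%.2f'%st['t'],'p',p.round(1),'yaw%.1f'%yaw(st),'bar%.1f r%.1f'%(np.degrees(np.arctan2(r[1],r[0]))%360,rr),'Frad%.1f Ftan%.1f Fz%.1f Mz%.2f Mhub%.2f'%(F[:2]@u,F[:2]@w,F[2],M[2],M[2]+(r[0]*F[1]-r[1]*F[0])/1e3),'gap%.1f gf%.0f j6 %.2f'%(st['finger_gap'],st['grasp_force'],st['joint_pos'][5]))
E
python3 -c "
from h import *
rep()"
```

```text
t2.95 p [532.7  13.  118.6] yaw-27.0 bar152.3 r79.5 Frad-0.6 Ftan-0.1 Fz-0.5 Mz-0.05 Mhub-0.05 gap10.1 gf0 j6 2.04
```

The gap shut to 10 mm without force, so the bar isn't between the pads. I'll look again.

```bash
python3 -c "
from h import *
s=snap('wrist','w2.png');np.save('w2.npy',s,allow_pickle=True);snap('scene','s2.png')
a=cv2.imread('pics/s2.png')[150:270,290:450]
b=cv2.imread('pics/w2.png')
cv2.imwrite('pics/c2.png',np.hstack([cv2.resize(b,(400,300)),cv2.resize(a,(400,300))]))
"
```

```text
(no output)
```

View pics/c2.png

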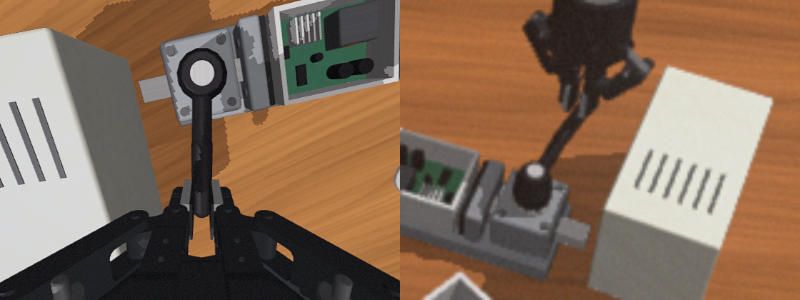

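```bash
python3 -c "
from h import *
b=cv2.imread('pics/w2.png')[60:350,200:370]
a=cv2.imread('pics/s2.png')[145:235,310:400]
cv2.imwrite('pics/c3.png',np.hstack([cv2.resize(b,(350,597)),cv2.resize(a,(440,597))]))
s=np.load('w2.npy',allow_pickle=True).item()
for z in(112,):print([np.round(proj(s,[603+r*np.cos(np.radians(153)),-24+r*np.sin(np.radians(153)),z]),1) for r in(0,50,80,110)])
st=arm.sense();R_=Rm(st['eef_rot'])
for y in(-5,5):
  for z in(25,6):
   for x in(-11,11):print('pad',x,y,z,np.round(proj(s,st['eef_pos']+R_@[x,y,z])))
"
```

```text
[array([282.9, 103.8]), array([282.8, 204. ]), array([282.8, 256.5]), array([282.7, 304.1])]
pad -11 -5 25 [273. 260.]
pad 11 -5 25 [273. 226.]
pad -11 -5 6 [272. 274.]
pad 11 -5 6 [272. 237.]
pad -11 5 25 [289. 260.]
pad 11 5 25 [289. 226.]
pad -11 5 6 [290. 274.]
pad 11 5 6 [290. 237.]
```

View pics/c3.png

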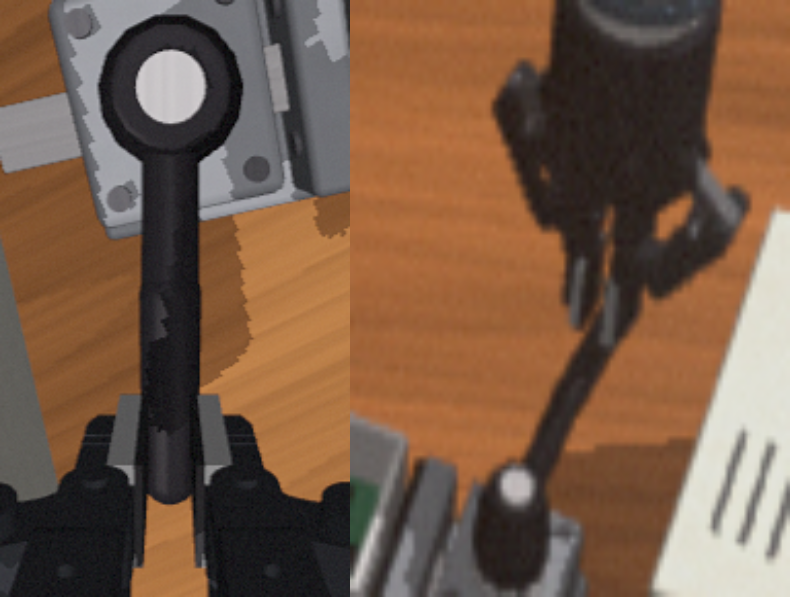

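```bash
python3 -c "
from h import *
s=np.load('scene.npy',allow_pickle=True).item()
st=arm.sense();R_=Rm(st['eef_rot']);rep();print(st['eef_rot'],st['joint_pos'])
for z in(25,6,-20,-40):
  print(z,[np.round(proj(s,st['eef_pos']+R_@[x,y,z]),1) for y in(-5,5) for x in (-11,11)])
print([np.round(proj(s,[603+r*np.cos(np.radians(153)),-24+r*np.sin(np.radians(153)),112]),1) for r in(0,50,80,110)])
"
```

```text
t3.05 p [532.5  13.  118.5] yaw-27.0 bar152.3 r79.6 Frad-0.4 Ftan0.5 Fz-0.6 Mz-0.03 Mhub0.02 gap10.3 gf0 j6 2.04
[ 9.72332961e-01 -2.33599251e-01 -5.38661771e-05  1.01521739e-05] [1.99226898e-03 4.37116602e-01 1.90351240e+00 7.85644970e-06
 8.01073133e-01 2.04433855e+00]
25 [array([361.5, 201.1]), array([357.4, 206.6]), array([358.1, 199.4]), array([353.9, 204.9])]
6 [array([362.4, 196.2]), array([358.2, 201.8]), array([358.9, 194.6]), array([354.6, 200.1])]
-20 [array([363.6, 189.4]), array([359.3, 194.9]), array([360. , 187.7]), array([355.7, 193.2])]
-40 [array([364.5, 183.9]), array([360.2, 189.5]), array([360.9, 182.2]), array([356.6, 187.8])]
[array([342.4, 218.8]), array([352.4, 205.6]), array([358.3, 198. ]), array([363.9, 190.6])]
```

The pads shut above the bar: the tips look about 130 mm high in both views, not the expected 93. The spot is clear below, so I'll open, go down 25 mm and close again, watching the forces.

Request:
{"name": "move_arm", "arguments": {"commands": "0 0 0 0;0 0 0 0;0 0 0 0;0 0 0.005 0;0 0 0.01 0;0 0 0.015 0;0 0 0.02 0;0 0 0.025 0;0 0 0.025 0", "hand": 0.05}}

```text
t: 3.95
eef_pos: [532.0, 12.9, 92.6]
eef_rot: [0.972, -0.234, -0.001, 0.0]
force: [0.3, -0.1, 0.4]
finger_gap: 50.0
grasp_force: 0.0
```

Request:
{"name": "move_arm", "arguments": {"commands": "0 0 0 0;0 0 0 0;0 0 0 0;0 0 0 0;0 0 0 0;0 0 0 0", "hand": 0.01}}

```text
t: 4.55
eef_pos: [532.7, 13.0, 93.8]
eef_rot: [0.972, -0.234, 0.0, -0.0]
force: [-2.1, 0.1, 4.9]
finger_gap: 13.5
grasp_force: 58.6
```

```bash
python3 -c "
from h import *
rep();print(arm.sense()['joint_pos'])
s=snap('wrist','w3.png');snap('scene','s3.png')
b=cv2.imread('pics/w3.png')[60:350,200:370]
a=cv2.imread('pics/s3.png')[145:235,310:400]
cv2.imwrite('pics/c4.png',np.hstack([cv2.resize(b,(350,597)),cv2.resize(a,(440,597))]))
"
```

```text
t4.55 p [532.7  13.   93.8] yaw-27.0 bar152.3 r79.4 Frad1.9 Ftan0.9 Fz4.9 Mz-0.05 Mhub0.03 gap13.5 gf59 j6 2.04
[1.96830610e-03 4.77827375e-01 1.91408023e+00 7.34752152e-05
 7.49330257e-01 2.04433105e+00]
```

The pads now pinch the upper part of the bar: 13.5 mm chord, pushed up 5 N. The tips are about 45 mm higher than the stated frame implies. I'll open, go down another 18 mm and grasp again.

Request:
{"name": "move_arm", "arguments": {"commands": "0 0 0 0;0 0 0 0;0 0 0 0;0 0 0.006 0;0 0 0.012 0;0 0 0.018 0;0 0 0.018 0", "hand": 0.05}}

```text
t: 5.35
eef_pos: [531.8, 12.9, 74.3]
eef_rot: [0.972, -0.234, -0.001, 0.0]
force: [-0.3, -0.2, 0.8]
finger_gap: 50.1
grasp_force: 0.0
```

Request:
{"name": "move_arm", "arguments": {"commands": "0 0 0 0;0 0 0 0;0 0 0 0;0 0 0 0;0 0 0 0;0 0 0 0", "hand": 0.01}}

```text
t: 5.95
eef_pos: [532.7, 13.0, 75.7]
eef_rot: [0.972, -0.234, 0.0, -0.0]
force: [-0.2, -0.0, 1.0]
finger_gap: 14.0
grasp_force: 58.3
```

```bash
python3 -c "
from h import *
rep()
s=snap('wrist','w4.png');snap('scene','s4.png')
b=cv2.imread('pics/w4.png')[60:350,200:370]
a=cv2.imread('pics/s4.png')[145:235,310:400]
cv2.imwrite('pics/c5.png',np.hstack([cv2.resize(b,(350,597)),cv2.resize(a,(440,597))]))
"
```

```text
t5.95 p [532.7  13.   75.7] yaw-27.0 bar152.3 r79.4 Frad0.2 Ftan0.1 Fz1.0 Mz-0.06 Mhub-0.05 gap14.0 gf58 j6 2.04
```

View pics/c5.png

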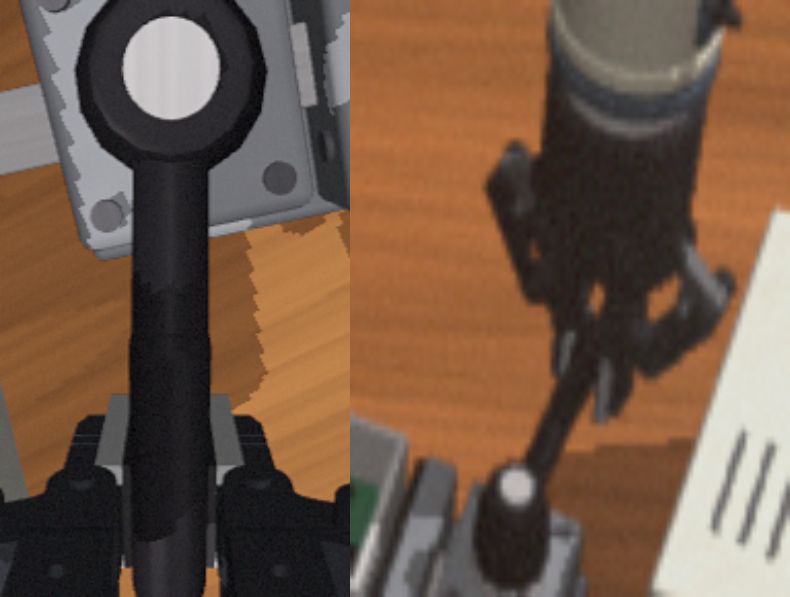

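The bar is now well held between the pads (cap at crop (170,68), bar ending past the pads) and the forces are near zero. Next: lift 8 mm and swing back the first 30°.

Request:
{"name": "move_arm", "arguments": {"commands": "0 0 -0.004 0;0 0 -0.008 0;0 0 -0.008 0;0 0 -0.008 0"}}

```text
t: 6.45
eef_pos: [532.8, 12.8, 83.4]
eef_rot: [0.972, -0.234, 0.0, 0.0]
force: [2.5, -1.0, -8.4]
finger_gap: 14.7
grasp_force: 58.4
```

```bash
python3 -c "
from h import *
rep()"
```

```text
t6.45 p [532.8  12.8  83.4] yaw-27.0 bar152.3 r79.3 Frad-2.7 Ftan-0.2 Fz-8.4 Mz0.07 Mhub0.05 gap14.7 gf58 j6 2.04
```

Lifted: Fz is -8.4 N, as expected for about 8 mm. Now I'll swing anticlockwise.

Request:
{"name": "move_arm", "arguments": {"commands": "0.0003 0.0069 0 -5;0.0012 0.0138 0 -10;0.0027 0.0206 0 -15;0.0048 0.0272 0 -20;0.0074 0.0336 0 -25;0.0107 0.0398 0 -30;0.0107 0.0398 0 -30"}}

```text
t: 7.15
eef_pos: [524.0, -27.8, 83.3]
eef_rot: [1.0, 0.026, -0.0, -0.0]
force: [3.1, 1.0, -9.1]
finger_gap: 14.2
grasp_force: 58.5
```

```bash
python3 -c "
from h import *
rep()"
```

```text
t7.15 p [524.  -27.8  83.3] yaw3.0 bar182.7 r79.0 Frad-3.1 Ftan-0.8 Fz-9.1 Mz0.07 Mhub0.00 gap14.2 gf58 j6 1.44
```

Request:
{"name": "move_arm", "arguments": {"commands": "0.0003 0.0069 0 -5;0.0012 0.0138 0 -10;0.0027 0.0206 0 -15;0.0048 0.0272 0 -20;0.0074 0.0336 0 -25;0.0107 0.0398 0 -30;0.0144 0.0456 0 -35;0.0186 0.0511 0 -40;0.0233 0.0562 0 -45;0.0284 0.0609 0 -50;0.0339 0.0651 0 -55;0.0398 0.0688 0 -60"}}

```text
t: 8.35
eef_pos: [566.8, -94.1, 83.0]
eef_rot: [0.853, 0.523, -0.001, -0.0]
force: [1.4, -3.4, -7.7]
finger_gap: 14.4
grasp_force: 58.7
```

```bash
python3 -c "
from h import *
rep()"
```

```text
t8.35 p [566.8 -94.1  83. ] yaw63.0 bar242.7 r78.9 Frad2.4 Ftan2.8 Fz-7.7 Mz-0.23 Mhub-0.01 gap14.4 gf59 j6 0.29
```

Forces are still small. 60° more.

Request:
{"name": "move_arm", "arguments": {"commands": "0.0003 0.0069 0 -5;0.0012 0.0138 0 -10;0.0027 0.0206 0 -15;0.0048 0.0272 0 -20;0.0074 0.0336 0 -25;0.0107 0.0398 0 -30;0.0144 0.0456 0 -35;0.0186 0.0511 0 -40;0.0233 0.0562 0 -45;0.0284 0.0609 0 -50;0.0339 0.0651 0 -55;0.0398 0.0688 0 -60"}}

```text
t: 9.55
eef_pos: [646.9, -90.3, 83.0]
eef_rot: [0.477, 0.879, -0.001, 0.0]
force: [3.9, -5.1, -8.5]
finger_gap: 14.2
grasp_force: 58.5
```

```bash
python3 -c "
from h import *
rep()"
```

```text
t9.55 p [646.9 -90.3  83. ] yaw123.0 bar303.5 r79.6 Frad6.4 Ftan0.5 Fz-8.5 Mz-0.01 Mhub0.03 gap14.2 gf59 j6 -0.73
```

Request:
{"name": "move_arm", "arguments": {"commands": "0 0 0.003 0;0 0 0.006 0;0 0 0.008 0;0 0 0.008 0;0 0 0.008 0"}}

```text
t: 10.05
eef_pos: [647.4, -90.5, 76.1]
eef_rot: [0.478, 0.878, -0.0, 0.001]
force: [2.4, -6.1, -1.9]
finger_gap: 14.0
grasp_force: 59.3
```

```bash
python3 -c "
from h import *
rep()"
```

```text
t10.05 p [647.4 -90.5  76.1] yaw122.9 bar303.8 r80.0 Frad6.4 Ftan-1.4 Fz-1.9 Mz0.14 Mhub0.02 gap14.0 gf59 j6 -0.73
```

Request:
{"name": "move_arm", "arguments": {"commands": "0.0001 -0.0035 0.0005 2.5;0.0003 -0.0069 0.0005 5;0.0007 -0.0104 0.0005 7.5;0.0012 -0.0138 0.0005 10;0.0019 -0.0172 0.0005 12.5;0.0027 -0.0206 0.0005 15;0.0037 -0.0239 0.0005 17.5;0.0048 -0.0272 0.0005 20"}}

```text
t: 10.85
eef_pos: [622.8, -101.3, 76.1]
eef_rot: [0.624, 0.782, 0.0, 0.002]
force: [4.2, -5.2, -1.4]
finger_gap: 14.6
grasp_force: 59.6
```

```bash
python3 -c "
from h import *
rep()"
```

```text
t10.85 p [ 622.8 -101.3   76.1] yaw102.8 bar284.3 r79.8 Frad6.0 Ftan2.8 Fz-1.4 Mz0.41 Mhub0.63 gap14.6 gf60 j6 -0.40
```

The lever is meshed and turning freely: 0.63 N m about the hub. I'll continue clockwise.

Request:
{"name": "move_arm", "arguments": {"commands": "0.0001 -0.0035 0 2.5;0.0003 -0.0069 0 5;0.0007 -0.0104 0 7.5;0.0012 -0.0138 0 10;0.0019 -0.0172 0 12.5;0.0027 -0.0206 0 15;0.0037 -0.0239 0 17.5;0.0048 -0.0272 0 20;0.0061 -0.0304 0 22.5;0.0074 -0.0336 0 25;0.0090 -0.0367 0 27.5;0.0107 -0.0398 0 30"}}

```text
t: 12.05
eef_pos: [581.2, -100.2, 76.0]
eef_rot: [0.805, 0.593, 0.0, 0.002]
force: [1.9, -7.8, -0.7]
finger_gap: 14.7
grasp_force: 59.5
```

```bash
python3 -c "
from h import *
rep()"
```

```text
t12.05 p [ 581.2 -100.2   76. ] yaw72.8 bar254.0 r79.2 Frad7.0 Ftan3.9 Fz-0.7 Mz0.23 Mhub0.54 gap14.7 gf60 j6 0.11
```

Request:
{"name": "move_arm", "arguments": {"commands": "0.0001 -0.0035 0 2.5;0.0003 -0.0069 0 5;0.0007 -0.0104 0 7.5;0.0012 -0.0138 0 10;0.0019 -0.0172 0 12.5;0.0027 -0.0206 0 15"}}

```text
t: 12.65
eef_pos: [562.0, -91.5, 76.0]
eef_rot: [0.876, 0.483, 0.0, 0.001]
force: [0.6, -8.7, -0.3]
finger_gap: 14.1
grasp_force: 59.5
```

```bash
python3 -c "
from h import *
rep()"
```

```text
t12.65 p [562.  -91.5  76. ] yaw57.8 bar238.7 r79.0 Frad7.2 Ftan5.1 Fz-0.3 Mz0.20 Mhub0.60 gap14.1 gf60 j6 0.38
```

Request:
{"name": "move_arm", "arguments": {"commands": "0.0001 -0.0035 0 2.5;0.0003 -0.0069 0 5;0.0007 -0.0104 0 7.5;0.0012 -0.0138 0 10;0.0019 -0.0172 0 12.5;0.0027 -0.0206 0 15"}}

```text
t: 13.25
eef_pos: [545.6, -78.1, 75.9]
eef_rot: [0.931, 0.365, 0.0, 0.001]
force: [-0.0, -8.4, 1.1]
finger_gap: 14.3
grasp_force: 59.5
```

```bash
python3 -c "
from h import *
rep()"
```

```text
t13.25 p [545.6 -78.1  75.9] yaw42.8 bar223.3 r78.9 Frad5.8 Ftan6.1 Fz1.1 Mz0.06 Mhub0.54 gap14.3 gf60 j6 0.66
```

Request:
{"name": "move_arm", "arguments": {"commands": "0.0001 -0.0035 0 2.5;0.0003 -0.0069 0 5;0.0007 -0.0104 0 7.5;0.0012 -0.0138 0 10;0.0019 -0.0172 0 12.5;0.0027 -0.0206 0 15"}}

```text
t: 13.85
eef_pos: [533.4, -61.2, 75.9]
eef_rot: [0.971, 0.24, 0.0, 0.001]
force: [0.3, -8.2, 1.7]
finger_gap: 14.4
grasp_force: 59.6
```

```bash
python3 -c "
from h import *
rep()"
```

```text
t13.85 p [533.4 -61.2  75.9] yaw27.8 bar208.1 r78.9 Frad3.6 Ftan7.4 Fz1.7 Mz0.22 Mhub0.80 gap14.4 gf60 j6 0.95
```

Torque is rising to 0.80 N m, so the case is being nipped. I'll take smaller steps.

Request:
{"name": "move_arm", "arguments": {"commands": "0 -0.0021 0 1.5;0.0001 -0.0042 0 3;0.0002 -0.0062 0 4.5"}}

```text
t: 14.15
eef_pos: [530.8, -55.7, 75.9]
eef_rot: [0.979, 0.202, 0.0, 0.001]
force: [0.2, -8.7, 1.7]
finger_gap: 14.7
grasp_force: 59.7
```

```bash
python3 -c "
from h import *
rep()"
```

```text
t14.15 p [530.8 -55.7  75.9] yaw23.3 bar203.7 r78.9 Frad3.3 Ftan8.1 Fz1.7 Mz0.29 Mhub0.93 gap14.7 gf60 j6 1.04
```

Request:
{"name": "move_arm", "arguments": {"commands": "0 -0.0014 0 1;0 -0.0028 0 2;0.0001 -0.0042 0 3"}}

```text
t: 14.45
eef_pos: [529.2, -51.9, 75.8]
eef_rot: [0.984, 0.177, 0.0, 0.001]
force: [-0.2, -9.4, 1.5]
finger_gap: 14.5
grasp_force: 59.7
```

```bash
python3 -c "
from h import *
rep()"
```

```text
t14.45 p [529.2 -51.9  75.8] yaw20.4 bar200.7 r78.9 Frad3.5 Ftan8.7 Fz1.5 Mz0.34 Mhub1.03 gap14.5 gf60 j6 1.10
```

Torque is 1.03 N m, about 0.44 over free turning, so it is properly tight. Release and rise straight up.

Request:
{"name": "move_arm", "arguments": {"commands": "0 0 0 0;0 0 0 0;0 0 0 0;0 0 0 0;0 0 0 0;0 0 -0.02 0;0 0 -0.05 0;0 0 -0.09 0;0 0 -0.13 0;0 0 -0.13 0;0 0 -0.13 0", "hand": 0.05}}

```text
t: 15.55
eef_pos: [529.2, -50.9, 205.9]
eef_rot: [0.984, 0.178, 0.001, 0.0]
force: [-0.7, -0.8, 0.4]
finger_gap: 49.6
grasp_force: 0.0
```

```bash
python3 -c "
from h import *
rep();snap('wrist','w5.png');s=snap('scene','s5.png')
a=cv2.imread('pics/s5.png')[165:285,230:450]
cv2.imwrite('pics/c6.png',np.hstack([cv2.resize(cv2.imread('pics/w5.png'),(400,300)),cv2.resize(a,(400,300))]))
"
```

```text
t15.55 p [529.2 -50.9 205.9] yaw20.5 bar200.0 r78.5 Frad0.9 Ftan0.6 Fz0.4 Mz0.01 Mhub0.05 gap49.6 gf0 j6 1.10
```

View pics/c6.png

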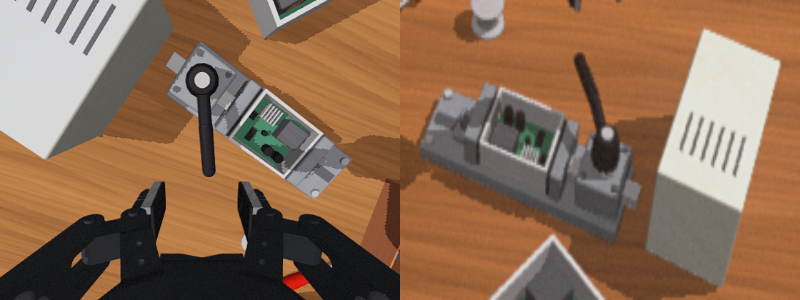

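The case sits between both jaws with no gap and the handle is down. The grip height was 75.8 mm when I let go, against 75.7 mm at the start. The gripper is clear and the PSU hasn't moved. Handing in.

```bash
python3 -c "
from h import *
print(arm.finish_job())"
```

```text
the job is handed in; nothing more can be done
None
```

I tightened the vise on the case to about 0.44 N m above free turning (target 0.4), left the handle down on its serrations with the gripper clear and the power supply untouched, and handed the job in at about 15.6 s; no verdict was returned.

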